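# Check that a model case's friction hinge holds its lid

### The arm

A 7-joint arm with a two-finger parallel gripper is mounted at the origin on the work surface. World frame = base frame: x ahead of the robot, y to its left, z up, the work surface at z = 0. Lengths are in mm, angles in rad, forces in N, time in s.
With the tool pointing down it reaches from about 400 to 850 mm from the base axis. Payload 4.4 kg.
Tool frame: the origin (TCP) lies midway between the tips of the shut fingers; the grasp point (between the pads) lies 19 mm behind it (tcp_to_grasp is the distance from the TCP to the grasp point, in mm); x points along the fingers, z is the direction in which the jaws open and shut, and the axes are right-handed (so a half turn about x gives the same grasp; the last joint's range is limited). The gripper opens to 94 mm and grips with 3 to 60 N. Pads are 16 mm wide; open, the fingers measure 119 mm over their backs; the gripper's body (75 mm by 177 mm) begins 78 mm behind the grasp point.
Start: joints at [-1.169, 0.628, 0.038, 1.517, -0.027, 0.996, -0.02], TCP at [293.08, 580.192, 205.478] pointing down, gripper open.
Joint ranges: [-3.06, 3.06], [-0.37, 2.12], [-1.25, 1.32], [0.18, 2.47], [-1.1, 4.24], [0.23, 1.98], [-2.94, 2.94]. Speed limits (rad/s): [2.57, 2.57, 3.14, 3.14, 3.14, 3.14, 3.14].

### API

Orientations are given as a 3x3 rotation matrix whose columns are the frame's x, y, z axes.
In Python, from cell import * gives the robot as it stands.
- The arm moves only by the tool apply_moves, never from a script. Its argument "motion" is a list of rows, each an object with "delta_pos": the shift along the tool's x, y, z in mm, a list of three; "twist": the turn about the tool's x in rad. In form: [{"delta_pos": [x, y, z], "twist": twist}, ...]. A call has exactly 10 rows; each row shifts and turns the pose as measured when the row begins, along the tool's axes as they then stand; what a row does not reach is not made up. A row lasts 1/12 s, in which the tool goes at most 41.7 mm and 7.16 degrees, less where a joint would pass 70% of its speed; a pose out of reach is approached as far as the arm can. A call with a gripper value outside its range is refused whole. "claw" is the gripper command: -1 is shut, 1 is fully open, values between are in proportion, set as the call begins (left out, the last holds). The fingers move at their own pace and stop on an object; the grip force is fixed at half the most. Time passes only in rows, so rows that do not move let the fingers close, or fill a call up. It gives the time, the measured TCP pose, the force and the opening at its end, in the units of the state.
- state(): the state, without advancing time (a new reading comes with each control period).
- read_camera(name): name is "scene" or "side" or "wrist"; returns a dict with "image" (400x640x3 uint8, red, green, blue), "range_z" (400x640 float32, mm along the optical axis (not along the pixel's ray), 0 where there is no reading), "K" (3x3 intrinsics, pixels), "world_to_cam" (4x4, takes a point from world to camera coordinates). Camera axes: x right, y up, looking along -z (the intrinsics and any distortion apply to the point x, -y, -z); pixel columns grow to the right and rows downward; lengths in mm; the calibration is good to about 2 mm. A picture is of the moment at which its call begins.
- finish_job(): hands the job in, once; it reports no verdict.
Trained networks look in a picture, given as the dict that the camera call returned (one of the last four; its "shot" number tells which), for a name from the list of things; names that differ only in an ending like _2 or _b are one class to them, and where a whole thing is asked for, a point or a joint stands for the part that bears it (a point fixed in the world has none). Each returns a list of dicts, best first, with "p" (0 to 1); they miss things now and then, are a little off and sometimes report something else, mostly with a low value. They report only what shows in the picture. A call takes as long as a camera call. They do not tell look-alikes from the thing itself.
- find_in(picture, query): "box" ([left, top, right, bottom] as shares, 0 to 1, of the picture: columns of its width, rows of its height, round what is visible of it).
- outline_of(picture, query): "pixels" (400x640 bool, what is visible of it) and "box" ([left, top, right, bottom] as shares, 0 to 1, of the picture: columns of its width, rows of its height, round what is visible of it).
- mark_of(picture, query): "location" ([row, column] as shares, 0 to 1, of the picture: columns of its width, rows of its height: a listed point, or the origin of a listed thing).
The state is a dict: "time": time; "joints": joint angles; "joint_velocities": joint speeds; "joint_torque": joint torques, N m; "ee_pos": TCP position; "ee_rot": TCP orientation; "contact_force": force on the tool from outside, world axes, zero at the start; "ft_torque": the same for the moment, N m; "grip_width": finger opening in mm.
Only numpy, scipy, OpenCV 4.12 (cv2) and the standard library are available. Lean on these libraries where they do the work, as an engineer would, in place of code of your own. Each camera call takes 0.05 s, during which the arm holds its last target. There are 200 camera calls.

### The job

On this dental bench, check the stiff hinge of the yellow-lidded model case: lift the yellow lid by its black front tab until it stands about 60 degrees open, let go of it and back away, so that the lid is left standing at that angle on its own. Leave the blue-lidded case shut.

Things in the scene. Friction and masses are not known exactly. Their poses are not given: they have to be found in the camera images.
- yellow_lid (a joint): Opening angle of the yellow lid, rad: 0 shut, growing as its front edge rises, 1.9 at its stop. The lid starts shut or up to 0.15 ajar. The stiff friction hinge runs along the back rim of the case; lifting at the tab takes about 2 to 4 N and the lid stays wherever it is let go. The lid is a yellow plate 140 (front to back) x 150 x 6 mm, weighing 0.1 to 0.2 kg.
- yellow_tab (a point): Centre of the black tab of the yellow lid, the part to pinch or lift: a block 16 mm wide (along the case's y), 10 mm thick, standing out 32 mm forward from the middle of the lid's front edge, in the plane of the lid. Its axes turn with the lid: -x points forward out of the lid, y along the hinge, z out of the lid's upper face. The tab lies 156 mm from the hinge axis; with the lid shut its centre is 70.5 mm above the bench, with free space in front, below and on both sides.
- yellow_case: The yellow-lidded case, fixed to the bench: a white box 140 (x) x 150 (y) x 65 mm high with two plaster casts inside. Origin at the centre of its underside, x pointing from the front (tab side, towards the robot) to the back (hinge side), z up. The hinge axis runs along y at x = +70 mm, z = 65.5 mm in this frame.
- blue_lid (a joint): Opening angle, rad, of the lid of the other case, which is the same in all but its blue lid, and stands beside the yellow one, on either side of it. 0 is shut; it starts shut and stays so. A small white jaw cast stands between the cases, a red toothbrush and a round metal tin lie nearby.
Mind the look-alikes: they are no part of the job. What is shaped like the yellow_case but pink or turquoise is not meant.

How it is judged:
By the outcome, as a careful person would: the job done as asked, in the order asked, and still so for the second after the job is handed in, with the robot touching nothing.
It also fails if it takes over 35 s, if anything falls off the work surface, if the arm or the gripper's body presses on something with over 40 N, if the wrist force passes 120 N, or if a joint passes its speed limit or range.

## Working session

There is one attempt and no reset: what is moved stays moved. The work goes in short steps, Python scripts to look and compute and a tool call to move; the robot and the scene stay as the last step left them, time stands still between calls to the robot, and variables do not carry over. Pictures are saved under pics/ and viewed, about 8 in all and at most 12, crops included, and the job is handed in when it is done.

Besides the shell and the picture viewer there is one more tool, called after "Emit:" as name(argument=value, ...), one argument or row to a line, values as JSON. apply_moves: Moves the arm, as the interface text tells. Its arguments: {"type":"object","properties":{"motion":{"type":"array","items":{"type":"object","properties":{"delta_pos":{"type":"array","items":{"type":"number"}},"twist":{"type":"number"}}}},"claw":{"type":"number"}},"required":["motion"]}

```bash
mkdir -p pics; cat > h.py <<'E'
from cell import *
import numpy as np, cv2
def w(p,r,c):
    K=p["K"];z=p["range_z"][int(r),int(c)]
    q=np.array([(c-K[0,2])/K[0,0]*z,-(r-K[1,2])/K[1,1]*z,-z,1])
    return (np.linalg.inv(p["world_to_cam"])@q)[:3]
def cloud(p,m):
    return np.array([w(p,r,c) for r,c in np.argwhere(m&(p["range_z"]>0))])
def save(p,n): cv2.imwrite("pics/"+n,p["image"][:,:,::-1])
E
python3 - <<'E'
from h import *
s=state();print(s['ee_pos'],s['ee_rot'],s['grip_width'],s['time'])
for n in["scene","side"]:
    p=read_camera(n);save(p,n+"1.png")
    for q in["yellow_tab"]:
        for d in mark_of(p,q)[:4]:
            r,c=d["location"][0]*400,d["location"][1]*640;print(n,q,d["p"],r,c,w(p,r,c).round(1))
    for d in outline_of(p,"yellow_lid")[:4]:
        m=d["pixels"];print("lid",d["p"],np.array(d["box"])*[640,400,640,400],p["image"][m].mean(0),cloud(p,m).mean(0))
E
```

```text
[292.80081246 579.58106746 204.57246075] [[-7.84382072e-04 -8.92574088e-01  4.50900081e-01]
 [-1.68936645e-03  4.50900759e-01  8.92572491e-01]
 [-9.99998265e-01 -6.16176113e-05 -1.86156319e-03]] 94.27741057403972 0.0
scene yellow_tab 0.94 194.08 263.23199999999997 [ 485.5 -201.    75.8]
scene yellow_tab 0.76 105.91999999999999 232.384 [ 117.8 -264.4   71.8]
scene yellow_tab 0.64 197.52 167.168 [ 459.3 -422.3   72.2]
lid 0.95 [120.384 190.52  200.512 250.2  ] [241.85341074 171.75791001 201.46502177] [ 538.64320396 -433.03584901   71.27140018]
lid 0.93 [228.8   185.8   305.024 251.52 ] [242.27627716 224.01996477 106.45507927] [ 570.65428984 -206.66188936   72.30470039]
lid 0.69 [192.384 103.08  258.496 145.68 ] [239.84481823 168.20618557 198.26315789] [ 209.52070503 -283.63284665   71.9040597 ]
lid 0.6 [257.024 260.8   349.376 346.72 ] [ 95.510988   201.59279778 195.32336103] [ 793.39346544 -147.61286514   71.26043761]
side yellow_tab 0.84 183.8 402.36800000000005 [ 707.6 -117.2   73.6]
side yellow_tab 0.67 225.2 325.312 [ 479.3 -200.4   75.7]
side yellow_tab 0.62 310.67999999999995 341.63200000000006 [ 450.3 -419.5   73.3]
side yellow_tab 0.62 289.12 161.98399999999998 [ 115.6 -269.9   71.2]
lid 0.94 [333.696 271.    432.    349.6  ] [224.07105655 134.89248512 165.11700149] [ 529.5992357  -440.96313444   73.04423206]
lid 0.88 [155.008 254.2   246.72  319.4  ] [227.92845751 154.92116655 183.61585783] [ 199.97029938 -292.7314486    73.48125195]
lid 0.79 [319.424 196.52  397.632 251.68 ] [217.56006494 183.57402597  59.88798701] [ 560.29004143 -214.05572088   72.66178744]
lid 0.79 [400.576 169.2   470.4   207.92 ] [ 40.47726269 154.14657837 149.93730684] [ 783.75883092 -156.23671069   72.96565824]
```

View pics/scene1.png

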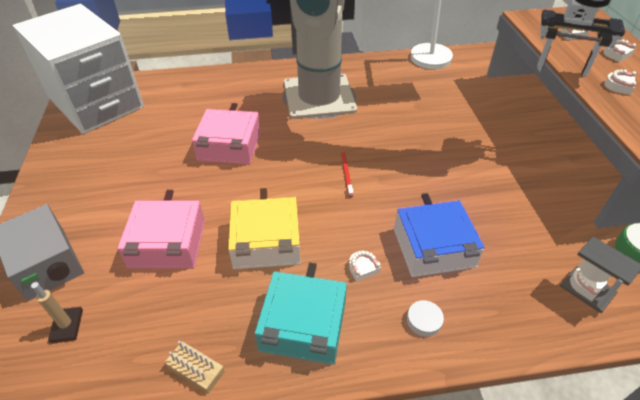

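View pics/side1.png

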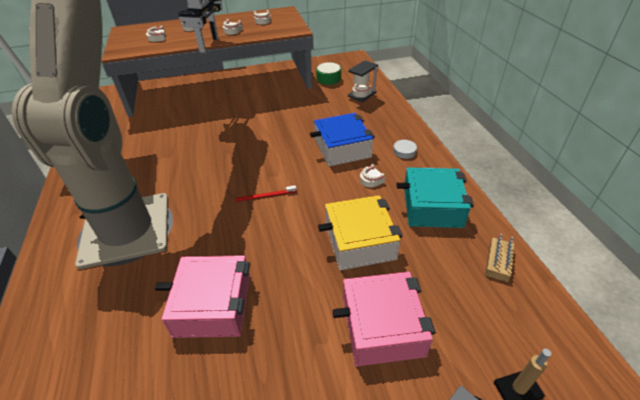

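The scene picture shows the yellow case at about (265,230), with its tab at (263,194). Pink cases are at (163,232) and (227,135), the teal one at (303,312) and the blue one at (438,237). Next I'll fit the yellow lid's yaw and work out the first approach.

```bash
cat >> h.py <<'E'
def fit(p):
    hsv=cv2.cvtColor(p["image"],cv2.COLOR_RGB2HSV)
    best=min(outline_of(p,"yellow_lid"),key=lambda d:abs(np.median(hsv[d["pixels"]][:,0])-25))
    m=best["pixels"]&(hsv[:,:,0]>20)&(hsv[:,:,0]<33)&(hsv[:,:,1]>110)
    P=cloud(p,m);c=P.mean(0);n=np.linalg.svd(P-c,full_matrices=False)[2][2]
    n*=np.sign(n[2]);return P,c,n
def dtool(target,yaw=None):
    s=state();R=np.array(s["ee_rot"]);d=R.T@(np.array(target)-s["ee_pos"])
    t=None
    if yaw is not None: # want tool z along (-sin,cos) (mod pi)
        u=R.T@np.array([-np.sin(yaw),np.cos(yaw),0]);t=np.arctan(-u[1]/u[2])
    print("t",s["time"],"pos",np.round(s["ee_pos"],1),"dtool",d.round(1),"twist",t,"grip",s["grip_width"],"F",np.round(s["contact_force"],1))
E
python3 - <<'E'
from h import *
for n in["scene","side"]:
    p=read_camera(n);P,c,nn=fit(p)
    r=cv2.minAreaRect(P[:,:2].astype(np.float32));print(n,len(P),c.round(1),nn.round(3),r,np.degrees(np.arccos(nn[2])))
dtool([484,-201,170],0.1)
E
```

```text
scene 3033 [ 567.4 -206.3   72.7] [-0.  0.  1.] ((530.7275390625, -203.83203125), (148.87738037109375, 212.19227600097656), 86.37380981445312) 0.013664227922255554
side 2679 [ 559.3 -213.9   73.7] [ 0.001 -0.005  1.   ] ((564.7208862304688, -207.51205444335938), (152.98182678222656, 141.14663696289062), 86.4590072631836) 0.2717837601639671
t 0.5 pos [293.1 580.2 205.4] dtool [  35.5 -522.7 -611.1] twist -0.5678188024840187 grip 93.97726028177364 F [ 1.3 -0.   0.1]
```

Emit:
apply_moves(
  motion=[
    {"delta_pos": [0, -26, -30.5], "twist": 0},
    {"delta_pos": [0, -26, -30.5], "twist": 0},
    {"delta_pos": [0, -26, -30.5], "twist": 0},
    {"delta_pos": [0, -26, -30.5], "twist": 0},
    {"delta_pos": [0, -26, -30.5], "twist": 0},
    {"delta_pos": [0, -26, -30.5], "twist": 0},
    {"delta_pos": [0, -26, -30.5], "twist": 0},
    {"delta_pos": [0, -26, -30.5], "twist": 0},
    {"delta_pos": [0, -26, -30.5], "twist": 0},
    {"delta_pos": [0, -26, -30.5], "twist": 0},
  ],
  claw=1,
)

```text
time: 1.33
ee_pos: [388.5, 188.0, 202.4]
ee_rot: [[0.002, -0.901, 0.434], [0.011, 0.434, 0.901], [-1.0, 0.003, 0.011]]
contact_force: [0.5, 0.2, 0.3]
grip_width: 94.1
```

```bash
python3 -c "
from h import *
dtool([474,-201.5,170],-0.062)"
```

```text
t 1.3333 pos [388.5 188.  202.4] dtool [  28.2 -246.3 -314.1] twist -0.3870878736883211 grip 94.08994743678925 F [0.5 0.2 0.3]
```

Emit:
apply_moves(
  motion=[
    {"delta_pos": [3, -25, -32], "twist": 0},
    {"delta_pos": [3, -25, -32], "twist": 0},
    {"delta_pos": [3, -25, -32], "twist": 0},
    {"delta_pos": [3, -25, -32], "twist": 0},
    {"delta_pos": [3, -25, -32], "twist": 0},
    {"delta_pos": [3, -25, -32], "twist": 0},
    {"delta_pos": [3, -25, -32], "twist": 0},
    {"delta_pos": [3, -25, -32], "twist": 0},
    {"delta_pos": [3, -25, -32], "twist": 0},
    {"delta_pos": [1, -20, -25], "twist": 0},
  ],
)

```text
time: 2.17
ee_pos: [475.7, -212.5, 173.5]
ee_rot: [[0.014, -0.9, 0.435], [0.012, 0.435, 0.9], [-1.0, -0.007, 0.017]]
contact_force: [-0.1, -0.8, 0.0]
grip_width: 93.9
```

Emit:
apply_moves(
  motion=[
    {"delta_pos": [0, 0, 0], "twist": -0.1},
    {"delta_pos": [0, 0, 0], "twist": -0.1},
    {"delta_pos": [0, 0, 0], "twist": -0.1},
    {"delta_pos": [0, 0, 0], "twist": -0.09},
    {"delta_pos": [0, 0, 0], "twist": 0},
    {"delta_pos": [0, 0, 0], "twist": 0},
    {"delta_pos": [0, 0, 0], "twist": 0},
    {"delta_pos": [0, 0, 0], "twist": 0},
    {"delta_pos": [0, 0, 0], "twist": 0},
    {"delta_pos": [0, 0, 0], "twist": 0},
  ],
)

```text
time: 3.0
ee_pos: [476.6, -226.1, 173.8]
ee_rot: [[0.018, -0.998, 0.067], [0.005, 0.067, 0.998], [-1.0, -0.018, 0.006]]
contact_force: [-0.0, -1.5, -0.3]
grip_width: 94.0
```

```bash
python3 - <<'E'
from h import *
p=read_camera("wrist");save(p,"w1.png")
for d in mark_of(p,"yellow_tab")[:3]:
    r,c=d["location"][0]*400,d["location"][1]*640;print(d["p"],r,c,w(p,r,c).round(1))
P,c,n=fit(p);print(len(P),c.round(1),n.round(3),cv2.minAreaRect(P[:,:2].astype(np.float32)))
hs=cv2.cvtColor(p["image"],cv2.COLOR_RGB2GRAY)
Q=cloud(p,hs<60);Q=Q[(abs(Q[:,2]-72)<12)&(abs(Q[:,0]-475)<40)&(abs(Q[:,1]+202)<30)];
if len(Q):print("dark",len(Q),Q.mean(0),np.percentile(Q,[3,97],axis=0).round(1))
dtool([474,-201.5,42],-0.062);print(np.round(state()["ee_rot"],3))
E
```

```text
0.72 180.92 127.488 [ 445.9 -416.2   75.2]
0.57 199.4 344.384 [ 479.2 -200.9   77.6]
9905 [ 538.9 -210.    74.2] [ 0.001 -0.008  1.   ] ((551.1835327148438, -211.23263549804688), (161.8802032470703, 164.51759338378906), 86.5653305053711)
dark 397 [ 476.72633657 -201.01576239   76.41174678] [[ 462.3 -207.3   74.4]
 [ 491.7 -194.8   77.7]]
t 3.15 pos [ 476.5 -226.1  173.7] dtool [131.8   6.5  23.6] twist -0.004957854463750565 grip 94.27486934367997 F [-0.4 -0.7 -0.2]
[[ 0.018 -0.998  0.067]
 [ 0.005  0.067  0.998]
 [-1.    -0.018  0.006]]
```

View pics/w1.png

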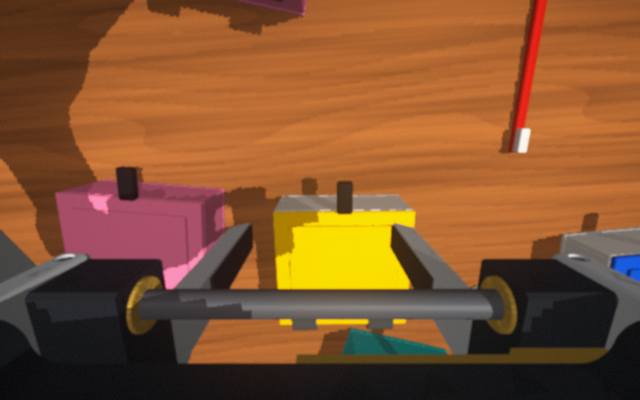

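The wrist view shows the yellow tab at pixel (345,197), in front of the yellow lid. It measures about (477, -201), so I'll line up with the outer part of the tab.

Emit:
apply_moves(
  motion=[
    {"delta_pos": [15, 3, 8], "twist": 0},
    {"delta_pos": [15, 3, 8], "twist": 0},
    {"delta_pos": [15, 1, 8], "twist": 0},
    {"delta_pos": [15, 0, 0], "twist": 0},
    {"delta_pos": [0, 0, 0], "twist": 0},
    {"delta_pos": [0, 0, 0], "twist": 0},
    {"delta_pos": [0, 0, 0], "twist": 0},
    {"delta_pos": [0, 0, 0], "twist": 0},
    {"delta_pos": [0, 0, 0], "twist": 0},
    {"delta_pos": [0, 0, 0], "twist": 0},
  ],
  claw=0,
)

```text
time: 3.98
ee_pos: [475.4, -202.5, 115.4]
ee_rot: [[0.025, -0.997, 0.069], [0.001, 0.069, 0.998], [-1.0, -0.025, 0.003]]
contact_force: [-0.0, 0.5, -0.2]
grip_width: 46.9
```

```bash
python3 -c "
from h import *
dtool([471,-201,59],-0.062)"
```

```text
t 3.9833 pos [ 475.4 -202.5  115.4] dtool [56.2  5.9  1.1] twist -0.007328834051465835 grip 46.920892701729095 F [-0.   0.5 -0.2]
```

Emit:
apply_moves(
  motion=[
    {"delta_pos": [14, 2, 1], "twist": 0},
    {"delta_pos": [14, 2, 0], "twist": 0},
    {"delta_pos": [14, 2, 0], "twist": 0},
    {"delta_pos": [12, 1, 0], "twist": 0},
    {"delta_pos": [0, 0, 0], "twist": 0},
    {"delta_pos": [0, 0, 0], "twist": 0},
    {"delta_pos": [0, 0, 0], "twist": 0},
    {"delta_pos": [0, 0, 0], "twist": 0},
    {"delta_pos": [0, 0, 0], "twist": 0},
    {"delta_pos": [0, 0, 0], "twist": 0},
  ],
)

```text
time: 4.82
ee_pos: [475.6, -204.7, 66.2]
ee_rot: [[0.039, -0.997, 0.072], [-0.005, 0.071, 0.997], [-0.999, -0.039, -0.002]]
contact_force: [-0.5, -0.1, -0.2]
grip_width: 47.1
```

Emit:
apply_moves(
  motion=[
    {"delta_pos": [0, 0, 0], "twist": 0},
    {"delta_pos": [0, 0, 0], "twist": 0},
    {"delta_pos": [0, 0, 0], "twist": 0},
    {"delta_pos": [0, 0, 0], "twist": 0},
    {"delta_pos": [0, 0, 0], "twist": 0},
    {"delta_pos": [0, 0, 0], "twist": 0},
    {"delta_pos": [0, 0, 0], "twist": 0},
    {"delta_pos": [0, 0, 0], "twist": 0},
    {"delta_pos": [0, 0, 0], "twist": 0},
    {"delta_pos": [0, 0, 0], "twist": 0},
  ],
  claw=-1,
)

```text
time: 5.65
ee_pos: [476.7, -201.8, 67.4]
ee_rot: [[0.041, -0.997, 0.069], [-0.002, 0.069, 0.998], [-0.999, -0.041, 0.001]]
contact_force: [0.5, 0.6, 0.5]
grip_width: 15.8
```

```bash
python3 - <<'E'
from h import *
dtool([471,-201,59],-0.062)
p=read_camera("side")
cv2.imwrite("pics/g1.png",cv2.resize(p["image"][150:300,230:430,::-1],None,fx=4,fy=4)[:600])
E
```

```text
t 5.65 pos [ 476.7 -201.8   67.4] dtool [8.2 6.1 0.4] twist -0.006733843106706096 grip 15.82993745729556 F [0.5 0.6 0.5]
```

View pics/g1.png

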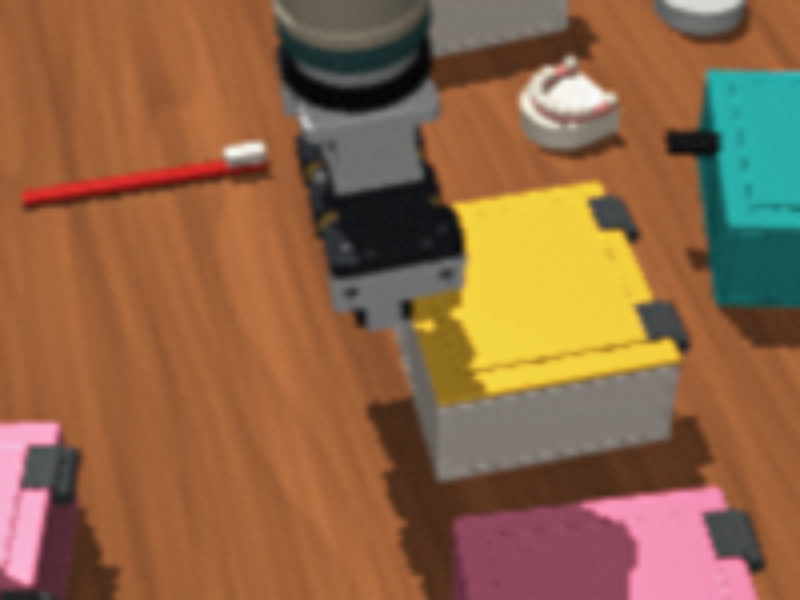

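The opening of 15.8 mm matches the 16 mm tab, so it is gripped. Now I'll lift along the arc.

Emit:
apply_moves(
  motion=[
    {"delta_pos": [-4, -0.3, 0], "twist": 0},
    {"delta_pos": [-4, -0.4, 0], "twist": 0},
    {"delta_pos": [-4, -0.5, 0], "twist": 0},
    {"delta_pos": [-4, -0.6, 0], "twist": 0},
    {"delta_pos": [-4, -0.8, 0], "twist": 0},
    {"delta_pos": [-4, -0.9, 0], "twist": 0},
    {"delta_pos": [-4, -1, 0], "twist": 0},
    {"delta_pos": [-4, -1.2, 0], "twist": 0},
    {"delta_pos": [-4, -1.3, 0], "twist": 0},
    {"delta_pos": [-4, -1.5, 0], "twist": 0},
  ],
)

```text
time: 6.53
ee_pos: [484.3, -202.2, 110.2]
ee_rot: [[0.04, -0.997, 0.068], [-0.002, 0.068, 0.998], [-0.999, -0.04, 0.001]]
contact_force: [3.2, 0.2, -5.2]
grip_width: 15.6
```

```bash
python3 - <<'E'
from h import *
for a in (30,45,60):
    t=np.radians(a);d=156*np.cos(t)-5*np.sin(t);z=156*np.sin(t)+5*np.cos(t)
    dtool([632.7-d,-201.8-(156-d)*.062,67.4+z-5],-.062)
p=read_camera("scene");P,c,n=fit(p);print(len(P),n.round(3),np.degrees(np.arccos(n[2])))
E
```

```text
t 6.5333 pos [ 484.3 -202.2  110.2] dtool [-33.8 -17.2   0.1] twist -0.006375572624556931 grip 15.632967576210733 F [ 3.2  0.2 -5.2]
t 6.5333 pos [ 484.3 -202.2  110.2] dtool [-64.3 -44.3   0.3] twist -0.006375572624556931 grip 15.632967576210733 F [ 3.2  0.2 -5.2]
t 6.5333 pos [ 484.3 -202.2  110.2] dtool [-86.7 -78.4   0.5] twist -0.006375572624556931 grip 15.632967576210733 F [ 3.2  0.2 -5.2]
3421 [ 0.271 -0.012  0.963] 15.73524164944927
```

Emit:
apply_moves(
  motion=[
    {"delta_pos": [-3.5, -1.3, 0], "twist": 0},
    {"delta_pos": [-3.5, -1.4, 0], "twist": 0},
    {"delta_pos": [-3.5, -1.5, 0], "twist": 0},
    {"delta_pos": [-3.4, -1.6, 0], "twist": 0},
    {"delta_pos": [-3.4, -1.7, 0], "twist": 0},
    {"delta_pos": [-3.3, -1.8, 0], "twist": 0},
    {"delta_pos": [-3.3, -1.9, 0], "twist": 0},
    {"delta_pos": [-3.2, -2, 0], "twist": 0},
    {"delta_pos": [-3.2, -2.1, 0], "twist": 0},
    {"delta_pos": [-3.2, -2.2, 0], "twist": 0},
  ],
)

```text
time: 7.47
ee_pos: [501.3, -203.3, 146.8]
ee_rot: [[0.039, -0.997, 0.069], [-0.001, 0.069, 0.998], [-0.999, -0.039, 0.001]]
contact_force: [2.9, -0.9, -6.9]
grip_width: 16.0
```

```bash
python3 - <<'E'
from h import *
for a in (30,45,60):
    t=np.radians(a);d=156*np.cos(t)-5*np.sin(t);z=156*np.sin(t)+5*np.cos(t)
    dtool([632.7-d,-201.8-(156-d)*.062,67.4+z-5],-.062)
p=read_camera("scene");P,c,n=fit(p);print(len(P),n.round(3),np.degrees(np.arccos(n[2])))
E
```

```text
t 7.4667 pos [ 501.3 -203.3  146.8] dtool [ 2.1  1.3 -0.1] twist -0.006701655396437019 grip 16.03144562663212 F [ 2.9 -0.9 -6.9]
t 7.4667 pos [ 501.3 -203.3  146.8] dtool [-28.4 -25.8   0.1] twist -0.006701655396437019 grip 16.03144562663212 F [ 2.9 -0.9 -6.9]
t 7.4667 pos [ 501.3 -203.3  146.8] dtool [-50.9 -59.9   0.4] twist -0.006701655396437019 grip 16.03144562663212 F [ 2.9 -0.9 -6.9]
3698 [ 0.507 -0.026  0.862] 30.4960311571368
```

Emit:
apply_moves(
  motion=[
    {"delta_pos": [-3, -2, 0], "twist": 0},
    {"delta_pos": [-3, -2.1, 0], "twist": 0},
    {"delta_pos": [-2.9, -2.2, 0], "twist": 0},
    {"delta_pos": [-2.8, -2.3, 0], "twist": 0},
    {"delta_pos": [-2.8, -2.4, 0], "twist": 0},
    {"delta_pos": [-2.7, -2.5, 0], "twist": 0},
    {"delta_pos": [-2.6, -2.6, 0], "twist": 0},
    {"delta_pos": [-2.5, -2.7, 0], "twist": 0},
    {"delta_pos": [-2.4, -2.8, 0], "twist": 0},
    {"delta_pos": [-2.4, -2.9, 0], "twist": 0},
  ],
)

```text
time: 8.4
ee_pos: [524.6, -204.7, 176.1]
ee_rot: [[0.035, -0.997, 0.069], [-0.0, 0.069, 0.998], [-0.999, -0.034, 0.002]]
contact_force: [0.9, 0.8, -7.2]
grip_width: 16.0
```

```bash
python3 - <<'E'
from h import *
for a in (45,60):
    t=np.radians(a);d=156*np.cos(t)-5*np.sin(t);z=156*np.sin(t)+5*np.cos(t)
    dtool([632.7-d,-201.8-(156-d)*.062,67.4+z-5],-.062)
p=read_camera("scene");P,c,n=fit(p);print(len(P),n.round(3),np.degrees(np.arccos(n[2])))
E
```

```text
t 8.4 pos [ 524.6 -204.7  176.1] dtool [-0.1 -1.3 -0.1] twist -0.007196326114909009 grip 16.004796237202754 F [ 0.9  0.8 -7.2]
t 8.4 pos [ 524.6 -204.7  176.1] dtool [-22.6 -35.3   0.2] twist -0.007196326114909009 grip 16.004796237202754 F [ 0.9  0.8 -7.2]
4351 [ 0.687 -0.039  0.726] 43.45819310312138
```

Emit:
apply_moves(
  motion=[
    {"delta_pos": [-2.6, -3.2, 0], "twist": 0},
    {"delta_pos": [-2.6, -3.3, 0], "twist": 0},
    {"delta_pos": [-2.5, -3.4, 0], "twist": 0},
    {"delta_pos": [-2.4, -3.5, 0], "twist": 0},
    {"delta_pos": [-2.3, -3.6, 0], "twist": 0},
    {"delta_pos": [-2.2, -3.7, 0], "twist": 0},
    {"delta_pos": [-2.1, -3.8, 0], "twist": 0},
    {"delta_pos": [-2, -3.9, 0], "twist": 0},
    {"delta_pos": [-2, -4, 0], "twist": 0},
    {"delta_pos": [-1.9, -4, 0], "twist": 0},
  ],
)

```text
time: 9.33
ee_pos: [558.2, -206.7, 201.0]
ee_rot: [[0.024, -0.997, 0.07], [0.002, 0.07, 0.998], [-1.0, -0.024, 0.004]]
contact_force: [-1.4, -0.1, -4.0]
grip_width: 15.8
```

```bash
python3 - <<'E'
from h import *
for a in (60,62):
    t=np.radians(a);d=156*np.cos(t)-5*np.sin(t);z=156*np.sin(t)+5*np.cos(t)
    dtool([632.7-d,-201.8-(156-d)*.062,67.4+z-5],-.062)
for k in("scene","side"):
  p=read_camera(k);P,c,n=fit(p);print(len(P),n.round(3),np.degrees(np.arccos(n[2])))
E
```

```text
t 9.3333 pos [ 558.2 -206.7  201. ] dtool [ 1.  -0.8 -0.2] twist -0.00836620814857938 grip 15.792535871909857 F [-1.4 -0.1 -4. ]
t 9.3333 pos [ 558.2 -206.7  201. ] dtool [-1.3 -5.7 -0.1] twist -0.00836620814857938 grip 15.792535871909857 F [-1.4 -0.1 -4. ]
3727 [ 0.847 -0.042  0.53 ] 57.996406800588545
577 [ 0.85  -0.081  0.521] 58.58152647767435
```

Emit:
apply_moves(
  motion=[
    {"delta_pos": [-1, -2, 0], "twist": 0},
    {"delta_pos": [-1, -2, 0], "twist": 0},
    {"delta_pos": [-0.5, -1, 0], "twist": 0},
    {"delta_pos": [0, 0, 0], "twist": 0},
    {"delta_pos": [0, 0, 0], "twist": 0},
    {"delta_pos": [0, 0, 0], "twist": 0},
    {"delta_pos": [0, 0, 0], "twist": 0},
    {"delta_pos": [0, 0, 0], "twist": 0},
    {"delta_pos": [0, 0, 0], "twist": 0},
    {"delta_pos": [0, 0, 0], "twist": 0},
  ],
)

```text
time: 10.37
ee_pos: [563.2, -207.0, 203.7]
ee_rot: [[0.025, -0.997, 0.07], [0.002, 0.07, 0.998], [-1.0, -0.025, 0.004]]
contact_force: [-2.1, 0.9, -3.3]
grip_width: 15.1
```

```bash
python3 - <<'E'
from h import *
dtool([558,-206,201],-.062)
for k in("scene","side"):
  p=read_camera(k);P,c,n=fit(p);print(len(P),n.round(3),np.degrees(np.arccos(n[2])))
E
```

```text
t 10.3667 pos [ 563.2 -207.   203.7] dtool [2.5 5.3 0.6] twist -0.008530468593260536 grip 15.129139549234592 F [-2.1  0.9 -3.3]
3419 [ 0.865 -0.036  0.501] 59.96231536879647
495 [ 0.854 -0.094  0.511] 59.25556313681238
```

The lid reads about 60°. Next I'll release it, check, and retreat straight up.

Emit:
apply_moves(
  motion=[
    {"delta_pos": [0, 0, 0], "twist": 0},
    {"delta_pos": [0, 0, 0], "twist": 0},
    {"delta_pos": [0, 0, 0], "twist": 0},
    {"delta_pos": [0, 0, 0], "twist": 0},
    {"delta_pos": [0, 0, 0], "twist": 0},
    {"delta_pos": [0, 0, 0], "twist": 0},
    {"delta_pos": [0, 0, 0], "twist": 0},
    {"delta_pos": [0, 0, 0], "twist": 0},
    {"delta_pos": [0, 0, 0], "twist": 0},
    {"delta_pos": [0, 0, 0], "twist": 0},
  ],
  claw=0,
)

```text
time: 11.4
ee_pos: [569.8, -209.7, 208.0]
ee_rot: [[0.04, -0.997, 0.071], [-0.003, 0.071, 0.997], [-0.999, -0.04, -0.0]]
contact_force: [0.3, -0.1, 0.0]
grip_width: 47.1
```

```bash
python3 - <<'E'
from h import *
dtool([558,-206,201],-.062)
for k in("scene","side"):
  p=read_camera(k);P,c,n=fit(p);print(len(P),n.round(3),np.degrees(np.arccos(n[2])))
E
```

```text
t 11.4 pos [ 569.8 -209.7  208. ] dtool [ 6.6 12.3  2.8] twist -0.009111580882308179 grip 47.05846582222077 F [ 0.3 -0.1  0. ]
3334 [ 0.864 -0.038  0.502] 59.870990505087875
542 [ 0.868 -0.044  0.495] 60.34531359230432
```

Emit:
apply_moves(
  motion=[
    {"delta_pos": [-10, 1, 0], "twist": 0},
    {"delta_pos": [-15, 1, 0], "twist": 0},
    {"delta_pos": [-20, 3, 0], "twist": 0},
    {"delta_pos": [-20, 8, 0], "twist": 0},
    {"delta_pos": [-15, 15, 0], "twist": 0},
    {"delta_pos": [0, 20, 0], "twist": 0},
    {"delta_pos": [0, 20, 0], "twist": 0},
    {"delta_pos": [0, 10, 0], "twist": 0},
    {"delta_pos": [0, 0, 0], "twist": 0},
    {"delta_pos": [0, 0, 0], "twist": 0},
  ],
)

```text
time: 12.43
ee_pos: [486.8, -203.8, 294.1]
ee_rot: [[0.045, -0.997, 0.07], [-0.005, 0.07, 0.998], [-0.999, -0.045, -0.001]]
contact_force: [0.2, 0.1, 0.7]
grip_width: 47.1
```

```bash
python3 - <<'E'
from h import *
dtool([558,-206,201],-.062)
for k in("scene","side"):
  p=read_camera(k);P,c,n=fit(p);print(len(P),n.round(3),np.degrees(np.arccos(n[2])));save(p,k+"_end.png")
E
```

```text
t 12.4333 pos [ 486.8 -203.8  294.1] dtool [ 96.3 -66.9   2.9] twist -0.008446663171358202 grip 47.07824222940289 F [0.2 0.1 0.7]
4269 [ 0.862 -0.051  0.504] 59.7238205919024
597 [ 0.852 -0.078  0.517] 58.83717146718045
```

View pics/side_end.png

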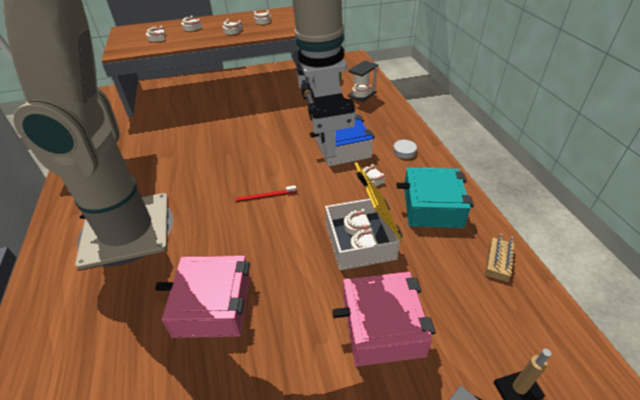

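The final side view shows the yellow lid standing open at about (378,200). The gripper is clear above and in front of it, the blue lid at (350,132) is shut, and nothing else has moved. I'll hand in the job.

```bash
python3 -c "
from cell import *
print(finish_job())"
```

```text
the job is handed in; nothing more can be done
None
```

The yellow lid now stands about 60° open on its own, and I handed the job in at about 12.5 s. I pinched its black tab (15.8 mm grip on the 16 mm tab), lifted it along the hinge arc, opened the fingers and backed away up and towards the robot.

- **Lid angle:** after backing away, the scene camera read 59.7° and the side camera 58.8°. The side camera saw far fewer points, so I trust it less.
- **Contact:** the measured force after letting go was under 1 N, and the highest I saw during the lift was about 8 N.
- **Other things:** in the last side view the blue lid looks shut, partly hidden behind the gripper, and nothing else appears to have moved. I judged this by eye.
- **Grip depth:** the fingers gripped the tab about 8 mm higher than planned because the moves fell slightly short, but the grip held throughout.

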